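# Release the stage lock and slide the stage to its end stop

## Task

Press the red lock button on the blue slide stage down with the fingertips and, keeping it held down all the way, push the stage along its rail until it rests fully against the yellow end stop; then let the button spring up so that the stage locks there, and move clear. Lift nothing: the steel block rides along seated in its nest and must not be touched, and the things standing round the rail stay where they are.

Things in the scene. Friction and masses are not known exactly. Their poses are not given: they have to be found in the camera images.
- rail: Slide rail fixed to the bench: grey base plate 120 x 360 x 10 mm with two steel rods and a dark 105 x 18 x 35 mm block at each end. Origin: centre of the underside, on the bench. Its y axis runs along the rail and points to the stop end, z up.
- stage (a joint): Travel of the blue stage along the rail's +y, in m: 0 = at the start, where it is locked (with about 3 mm of play). It slides with about 1.5 N of friction and a little damping. The stage (0.5 kg and the block) has a deck 100 mm wide, 130 mm long along the rail, top 42 mm above the bench. From rear to front along the rail it carries the red button, an upright push plate, and a nest holding a loose steel block. Travel to the stop is 80 to 130 mm, different each time.
- lock_button (a joint): Depth to which the lock button is pressed, in m: 0 = up (locked), 0.007 = bottomed. Spring: 2.4 N to start, about 5.2 N at the bottom. The stage is free to leave its start, or to enter its home place at the stop, only while the button is pressed beyond about 0.0045. Home against the stop, it springs fully up behind a catch and locks; let go a few mm short of home it stays caught half down.
- button_top (a point): Centre of the top face of the red button, 44 mm across the rail by 42 mm along it, 52 mm above the bench when up and 45 mm when bottomed (3 mm above the deck). It rides with the stage. Axes parallel to the rail's: y along the rail towards the stop, z up.
- push_plate (a point): Middle of the top edge of the rear face (the face towards the button) of the aluminium push plate that stands on the stage just ahead of the button: 80 mm wide across the rail, 6 mm thick, 87 mm high above the bench, its face 27 mm ahead of the button's centre. A fingertip on the button pushes the stage by this plate. Axes as the rail's.
- stage_front (a point): Centre of the stage's front face, 37 mm above the bench, 101 mm ahead of the button's centre; this face meets the end stop. Axes as the rail's.
- stop_face (a point): Centre of the face of the end stop that the stage meets, on a black rubber pad 37 mm above the bench; the stop is a yellow block 104 x 26 x 34 mm clamped across the rods (top 45 mm above the bench, black knob on it to 55 mm), at a different place on the rail each time. Axes as the rail's: the stage is home when stage_front and stop_face coincide along y.
- steel_block: Loose grey steel block 40 x 60 x 39 mm in the stage's nest (fences 8 mm high), ahead of the push plate, its top 81 mm above the bench. Origin: centre of its underside, 31 mm behind stage_front and 5 mm above it. It rides along.
- grease_tin: Bystander: red and grey tin, 66 mm across, 46 mm high, on the far side of the rail. Origin: centre of the underside.
- wood_block: Bystander: oily wooden packing block 55 x 130 x 45 mm, lying roughly along the rail on its far side. Origin: centre of the underside.
- bolt1: Bystander: steel bolt standing on its head, 27 mm wide, 50 mm high, beyond the rail's start end. Origin: centre of the underside.
- tape_1: Bystander: black roll of tape lying flat, 62 mm across, 19 mm high, beyond the rail's stop end. Origin: centre of the underside.
Not all that is in view belongs to the job. Several things have the shape of the steel_block; the one meant has the colours described above.

How it is judged:
On the way, in this order (a step that is already met when the one before it is completed fails the run):
1. the lock button is pressed down with the stage still at its start (value of joint lock_button above 0.0045 m and value of joint stage below 0.012 m), for 0.05 s.
2. the stage is against the end stop, within 3 mm, with the button still held down (y of stage_front in the frame of stop_face above -0.003 m and value of joint lock_button above 0.0035 m), for 0.05 s.
At the end, for the whole second after the job is handed in: The stage's front face is within 3 mm of the end stop and at rest, the lock button has sprung up (within 1.5 mm of its top position), and the steel block sits in its nest (within 6 mm, less than 4 mm lifted, not tipped) (y of stage_front in the frame of stop_face between -0.003 and 0.003 m and value of joint lock_button below 0.0015 m and velocity of joint stage between -0.005 and 0.005 m/s and x of steel_block in the frame of stage_front between -0.006 and 0.006 m and y of steel_block in the frame of stage_front between -0.037 and -0.025 m and z of steel_block in the frame of stage_front below 0.009 m and angle between steel_block's own z axis and vertical below 0.06 rad); the robot touches nothing.
It fails at once if the lock button is let up (pressed less than 2 mm) while the stage is on its way, more than 12 mm from its start and more than 12 mm from the stop (value of joint stage above 0.012 m and y of stage_front in the frame of stop_face below -0.012 m and value of joint lock_button below 0.002 m).
It fails at once if the steel block is lifted, tipped or pushed out of its nest (not (x of steel_block in the frame of stage_front between -0.006 and 0.006 m and y of steel_block in the frame of stage_front between -0.037 and -0.025 m and z of steel_block in the frame of stage_front below 0.009 m and angle between steel_block's own z axis and vertical below 0.06 rad)).
It fails at once if the robot touches the steel block (contact force between any of the fingers, the arm and steel_block above 1 N).
It fails at once if the grease tin, wooden block, bolt or roll of tape is moved by more than 10 mm (distance of any of grease_tin, wood_block, bolt1, tape_1 from where it was at the start of the episode above 0.01 m).
It also fails if it takes over 35 s, if anything falls off the work surface, if the arm or the gripper's body presses on something with over 40 N, if the wrist force passes 120 N, or if a joint passes its speed limit or range.

## Robot

A 7-joint arm with a two-finger parallel gripper is mounted at the origin on a cart in front of the work surface, level with it; the furniture and walls round the work are solid. World frame = base frame: x ahead of the robot, y to its left, z up, the work surface at z = 0. Lengths are in m, angles in rad, forces in N, time in s.
With the tool pointing down it reaches from about 0.35 to 0.9 m from the base axis. Payload 19.9 kg.
Tool frame: the origin (TCP) lies midway between the tips of the shut fingers; the grasp point (between the pads) lies robot.grip_depth behind it (robot.grip_depth is the distance from the TCP to the grasp point, in m); z points along the fingers, y is the direction in which the jaws open and shut (so a half turn about z gives the same grasp; the last joint's range is limited). The gripper opens to 85 mm and grips with 20 to 120 N. Pads are 22 mm wide; open, the fingers measure 114 mm over their backs; the gripper's body (76 mm by 85 mm) begins 54 mm behind the grasp point. The pads swing forward as they close: fully open they stand 13 mm farther back than shut.
Start: joints at [-1.389, 0.417, -0.01, 1.614, 0.005, 1.111, -0.053], TCP at [0.138, 0.61, 0.231] pointing down, gripper open.
Joint ranges: [-2.81, 2.81], [-0.39, 2.02], [-1.27, 1.25], [0.06, 2.57], [-1.19, 4.33], [0.19, 2], [-2.82, 2.82]. Speed limits (rad/s): [1.89, 1.89, 2.39, 2.39, 3.01, 3.01, 3.01].

## Interface

Orientations are given as a 3x3 rotation matrix whose columns are the frame's x, y, z axes.
In Python, from workcell import robot gives the robot as it stands. The module is installed in compiled form; this text tells all that it offers. Calls block until the motion is done:
- robot.movep(position, orientation): joint-space move of the TCP to a pose.
- robot.movel(position, v=0.15, rotation=None): straight line of the TCP; rotation=None keeps the orientation; v is the mean speed in m/s.
- robot.goto_joints(angles): joint-space move.
- robot.set_gripper(opening, effort=None): finger opening in m; effort is the grip in N (None keeps the last); returns when the fingers have stopped.
- robot.pause(seconds).
- robot.solve_ik(position, orientation): joint angles nearest the present ones, or None.
- robot.read_state(): the state.
- robot.camera(name): name is "side" or "top"; returns a dict with "pixels" (480x640x3 uint8, blue, green, red), "fx", "fy", "cx", "cy" (pixels), "position" and "rotation" of the camera in the world. Camera axes: x right, y up, looking along -z (the intrinsics and any distortion apply to the point x, -y, -z); pixel columns grow to the right and rows downward; lengths in m; the calibration is good to about 2 mm. A picture is of the moment at which its call begins. There is no depth.
A pose or a line that the arm cannot do raises robot.MotionError and nothing moves.
- robot.job_done(): hands the job in, once; it reports no verdict.
Trained networks look in a picture, given as the dict that the camera call returned (one of the last four; its "shot" number tells which), for a name from the list of things; names that differ only in an ending like _2 or _b are one class to them, and where a whole thing is asked for, a point or a joint stands for the part that bears it (a point fixed in the world has none). Each returns a list of dicts, best first, with "conf" (0 to 1); they miss things now and then, are a little off and sometimes report something else, mostly with a low value. They report only what shows in the picture. A call takes as long as a camera call. They do not tell look-alikes from the thing itself.
- robot.silhouettes(picture, query): "region" (480x640 bool, what is visible of it).
- robot.mark_of(picture, query): "at" ([x, y, z] in m, in world coordinates, good to about 4 mm: a listed point, or the origin of a listed thing).
The state is a dict: "time_s": time; "joint_positions": joint angles; "qd": joint speeds; "effort": joint torques, N m; "eef_pos": TCP position; "tool_rot": TCP orientation; "wrist_force": force on the tool from outside, world axes, zero at the start; "wrist_torque": the same for the moment, N m; "finger_gap": finger opening in m.
Only numpy, scipy, OpenCV 4.12 (cv2) and the standard library are available. Lean on these libraries where they do the work, as an engineer would, in place of code of your own. Each camera call takes 0.05 s, during which the arm holds its last target.

## Working session

There is one attempt and no reset: what is moved stays moved. The work goes in short steps, each a Python script; the robot and the scene stay as the last script left them, time stands still between calls to the robot, and variables do not carry over. Pictures are saved under pics/ and viewed, and the job is handed in when it is done.

```bash
mkdir -p pics
cat > h.py <<'E'
import numpy as np, cv2
from workcell import robot
def pix(pic,p):
    R=np.array(pic["rotation"]);c=R.T@(np.array(p)-np.array(pic["position"]))
    return (pic["cx"]+pic["fx"]*c[0]/-c[2], pic["cy"]-pic["fy"]*c[1]/-c[2])
def ray(pic,u,v,z):
    R=np.array(pic["rotation"]);o=np.array(pic["position"])
    d=R@np.array([(u-pic["cx"])/pic["fx"],-(v-pic["cy"])/pic["fy"],-1.])
    return o+d*(z-o[2])/d[2]
E
python3 - <<'E'
from h import *
print(robot.read_state()["time_s"],robot.grip_depth)
for n in("top","side"):
    p=robot.camera(n);cv2.imwrite(f"pics/{n}0.png",p["pixels"]);print(n,[k for k in p],np.round(p["position"],3),p["fx"])
    for q in("rail","button_top","push_plate","stage_front","stop_face","steel_block","grease_tin","wood_block","bolt1","tape_1"):
        m=robot.mark_of(p,q)
        for d in m[:3]:print(q,round(d["conf"],2),np.round(d["at"],3),np.round(pix(p,d["at"])))
print(robot.read_state()["time_s"])
E
```

```text
0.0 0.0187
top ['pixels', 'fx', 'fy', 'cx', 'cy', 'position', 'rotation', 'shot'] [ 2.350e-01 -1.000e-03  1.464e+00] 612.3689625000756
rail 0.57 [0.485 0.043 0.   ] [291. 252.]
rail 0.4 [0.463 0.122 0.037] [257. 259.]
button_top 0.72 [ 0.539 -0.073  0.048] [339. 225.]
push_plate 0.75 [ 0.522 -0.047  0.087] [329. 229.]
push_plate 0.23 [0.466 0.12  0.036] [258. 258.]
stage_front 0.89 [0.497 0.018 0.036] [301. 244.]
stop_face 0.59 [0.464 0.121 0.035] [258. 259.]
steel_block 0.93 [ 0.366 -0.294 -0.002] [432. 298.]
steel_block 0.77 [ 0.494 -0.304  0.002] [434. 245.]
steel_block 0.72 [ 0.51  -0.005  0.044] [310. 238.]
grease_tin 0.73 [0.577 0.136 0.003] [252. 215.]
wood_block 0.75 [ 0.629 -0.018 -0.   ] [315. 194.]
bolt1 0.6 [ 0.566 -0.185 -0.002] [383. 218.]
tape_1 0.71 [ 0.436  0.282 -0.005] [192. 274.]
tape_1 0.53 [ 0.512 -0.009  0.044] [312. 237.]
side ['pixels', 'fx', 'fy', 'cx', 'cy', 'position', 'rotation', 'shot'] [ 0.505 -1.011  0.549] 576.6586499935011
rail 0.84 [0.493 0.039 0.001] [296. 261.]
button_top 0.69 [ 0.535 -0.072  0.051] [318. 264.]
push_plate 0.86 [ 0.526 -0.047  0.086] [312. 241.]
stage_front 0.6 [0.501 0.016 0.041] [299. 249.]
stop_face 0.98 [0.462 0.114 0.035] [280. 231.]
steel_block 0.96 [ 0.512 -0.006  0.041] [305. 253.]
steel_block 0.69 [ 0.365 -0.293  0.004] [213. 363.]
steel_block 0.59 [ 0.492 -0.303  0.002] [297. 365.]
grease_tin 0.73 [ 0.581  0.133 -0.002] [335. 241.]
wood_block 0.87 [ 0.632 -0.014 -0.   ] [366. 272.]
bolt1 0.9 [ 0.565 -0.187  0.004] [339. 320.]
tape_1 0.78 [ 0.432  0.28  -0.002] [270. 217.]
1.1
```

View pics/top0.png

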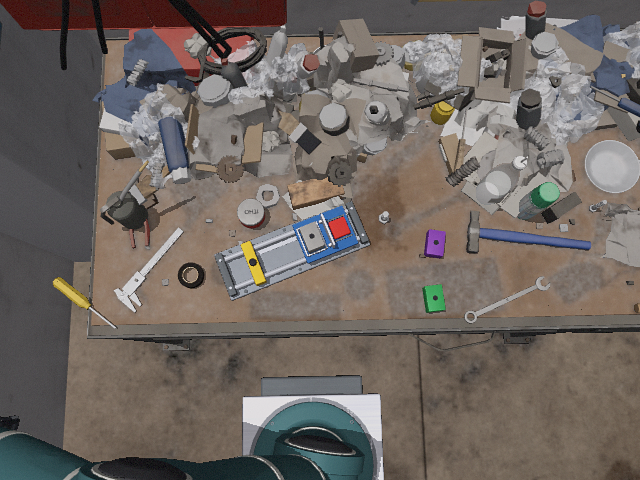

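View pics/side0.png

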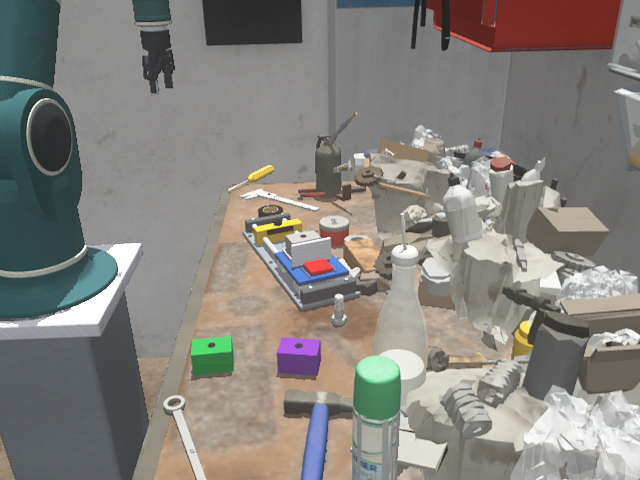

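Run:
```python
import cv2
a=cv2.imread("pics/top0.png")[170:320,220:400];b=cv2.imread("pics/side0.png")[180:330,220:400]
cv2.imwrite("pics/crop0.png",cv2.resize(cv2.hconcat([a,b]),(800,333),interpolation=cv2.INTER_CUBIC))
```

```text
(no output)
```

View pics/crop0.png

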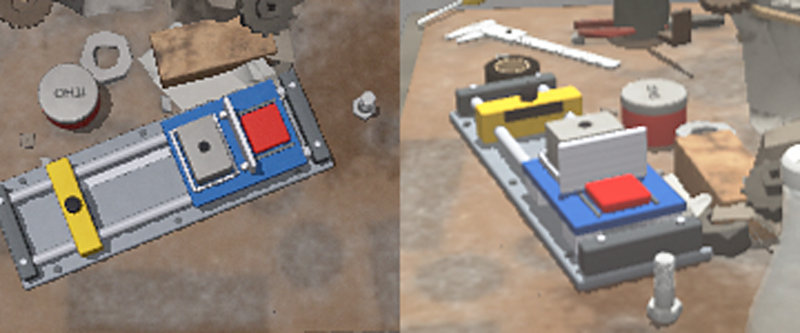

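The block meant is the grey one in the nest: top view (310,238), side view (305,253). The look-alikes are the green block at (432,298) and the purple one at (434,245) in the top view. The crop shows the grey block with the fences, push plate and red button behind it. Next I'll refine the rail axis.

Run:
```python
from h import *
s=robot.read_state();print(np.round(s["tool_rot"],2).tolist(),np.round(s["wrist_force"],2))
for n in("top","side"):
    p=robot.camera(n);im=p["pixels"];h=cv2.cvtColor(im,cv2.COLOR_BGR2HSV)
    def cen(mask,box):
        m=np.zeros(mask.shape,np.uint8);x0,y0,x1,y1=box;m[y0:y1,x0:x1]=mask[y0:y1,x0:x1]
        k,l,st,c=cv2.connectedComponentsWithStats(m);i=1+np.argmax(st[1:,4]);return c[i],st[i],(l==i)
    box=(325,205,370,250) if n=="top" else (290,250,350,285)
    red=((h[...,0]<8)|(h[...,0]>172))&(h[...,1]>150)&(h[...,2]>(90))
    c,st,m=cen(red.astype(np.uint8),box);print(n,"red",c,st,ray(p,*c,.052).round(4))
    yel=(abs(h[...,0].astype(int)-25)<8)&(h[...,1]>150)&(h[...,2]>130)
    if n=="top":
        ys=np.argwhere(m)[:,::-1].astype(np.float32)
        w=np.array([ray(p,*q,.052)[:2] for q in ys],np.float32)*1000;print(cv2.minAreaRect(w))
        c,st,m=cen(yel.astype(np.uint8),(230,230,280,295));ys=np.argwhere(m)[:,::-1]
        w=np.array([ray(p,*q,.045)[:2] for q in ys],np.float32)*1000;print("yel",cv2.minAreaRect(w))
    for q in("rail","stage"):
        r=robot.silhouettes(p,q)
        if n=="top" and r:
            w=np.array([ray(p,u,v,.01)[:2] for v,u in np.argwhere(r[0]["region"])],np.float32)*1000
            print(q,r[0]["conf"],cv2.minAreaRect(w))
    for q in("button_top","push_plate","stage_front","stop_face"):
        for d in robot.mark_of(p,q)[:1]:print(q,round(d["conf"],2),np.round(d["at"],4))
print(robot.read_state()["time_s"])
```

```text
[[-0.98, 0.22, 0.0], [0.22, 0.98, -0.0], [-0.0, -0.0, -1.0]] [ 0.85 -0.03  0.18]
top red [338.85806452 227.36129032] [328 217  22  22 310] [ 0.5324 -0.0726  0.052 ]
((532.46484375, -72.57013702392578), (43.15932846069336, 40.584083557128906), 21.003868103027344)
yel ((454.6009216308594, 131.1684112548828), (102.44380187988281, 24.64546012878418), 21.047880172729492)
rail 0.6 ((489.4310302734375, 39.24273681640625), (120.74252319335938, 360.0015869140625), 20.816905975341797)
stage 0.7 ((525.5764770507812, -40.22405242919922), (104.31187438964844, 135.12588500976562), 21.183271408081055)
button_top 0.7 [ 0.5387 -0.0734  0.0489]
push_plate 0.72 [ 0.523  -0.0494  0.0877]
stage_front 0.93 [0.5017 0.0193 0.0335]
stop_face 0.59 [0.4632 0.1177 0.0366]
side red [317.92207792 266.36038961] [304 259  29  16 308] [ 0.5347 -0.0819  0.052 ]
button_top 0.89 [ 0.5379 -0.0716  0.0513]
push_plate 0.74 [ 0.5273 -0.0466  0.0885]
stage_front 0.85 [0.5    0.0189 0.0418]
stop_face 0.85 [0.4641 0.1151 0.0354]
1.8
```

```bash
cat >> h.py <<'E'
a=np.radians(21.0);X=np.array([np.cos(a),np.sin(a),0]);Y=np.array([-np.sin(a),np.cos(a),0])
C=np.array([.4894,.0392,0])
def P(t,z,x=0): return C+Y*t+X*x+np.array([0,0,z])
Rt=np.column_stack([Y,X,[0,0,-1.]])
def st():
    s=robot.read_state();p=np.array(s["eef_pos"])-C;f=np.array(s["wrist_force"])
    print("t%.2f x%.4f y%.4f z%.4f | F x%.1f y%.1f z%.1f gap%.4f"%(s["time_s"],p@X,p@Y,p[2],f@X,f@Y,f[2],s["finger_gap"]));return f@Y,f[2]
E
python3 - <<'E'
from h import *
assert abs(np.linalg.det(Rt)-1)<1e-9
robot.set_gripper(0.0)
robot.movep(P(-.113,.15),Rt);st()
robot.movel(P(-.113,.065),v=.12);robot.pause(.1);st()
for n in("top","side"):
    p=robot.camera(n);cv2.imwrite(f"pics/{n}1.png",p["pixels"])
    print(np.round(pix(p,P(-.113,.065))))
a=cv2.imread("pics/top1.png")[170:320,220:400];b=cv2.imread("pics/side1.png")[180:330,220:400]
cv2.imwrite("pics/crop1.png",cv2.resize(cv2.hconcat([a,b]),(800,333),interpolation=cv2.INTER_CUBIC))
E
```

```text
t5.33 x0.0004 y-0.1123 z0.1499 | F x0.3 y-0.4 z0.8 gap-0.0002
t6.29 x0.0004 y-0.1132 z0.0657 | F x-0.1 y0.5 z-0.3 gap-0.0004
[336. 227.]
[315. 256.]
```

View pics/crop1.png

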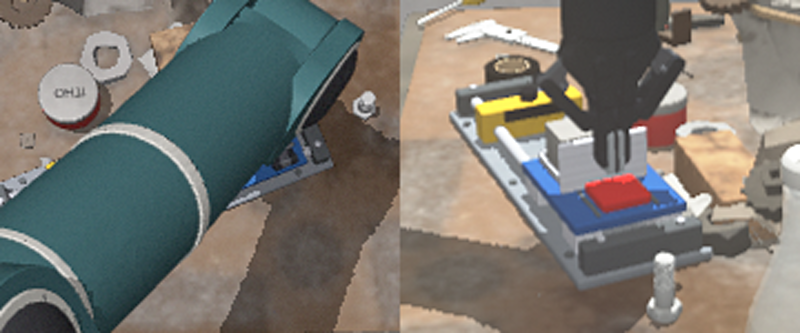

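The fingertips are over the button, at about crop (611,169), and clear of the plate. Pressing now in small steps.

Run:
```python
from h import *
for z in(.054,.050,.048,.0465,.0455):
    robot.movel(P(-.113,z),v=.04);robot.pause(.1);st()
```

```text
t6.92 x-0.0000 y-0.1131 z0.0540 | F x-0.4 y-1.0 z-0.2 gap-0.0001
t7.27 x0.0002 y-0.1131 z0.0501 | F x2.0 y-0.9 z2.1 gap0.0002
t7.62 x0.0001 y-0.1130 z0.0481 | F x2.4 y-0.3 z2.3 gap-0.0002
t7.97 x0.0001 y-0.1130 z0.0465 | F x2.4 y-0.4 z4.4 gap0.0000
t8.32 x0.0001 y-0.1130 z0.0455 | F x3.1 y-1.8 z4.7 gap-0.0001
```

Run:
```python
from h import *
t=-.113
for t in(-.108,-.104,-.100,-.08,-.05,-.025,-.017):
    robot.movel(P(t,.0453),v=.05);f=st()
    if f[0]<-15: break
n=0
while n<14 and f[0]>-12 and t<.012:
    t+=.002;n+=1
    robot.movel(P(t,.0453),v=.03);robot.pause(.05);f=st()
```

```text
t8.57 x-0.0002 y-0.1074 z0.0452 | F x0.4 y1.4 z4.8 gap0.0001
t8.82 x-0.0002 y-0.1035 z0.0452 | F x-0.9 y0.8 z4.1 gap0.0001
t9.07 x-0.0002 y-0.0995 z0.0452 | F x-1.8 y1.1 z4.2 gap0.0000
t9.62 x-0.0001 y-0.0793 z0.0452 | F x-2.5 y1.3 z4.8 gap-0.0001
t10.37 x-0.0000 y-0.0497 z0.0453 | F x-3.5 y1.9 z5.1 gap-0.0003
t11.02 x0.0001 y-0.0246 z0.0453 | F x-1.7 y1.1 z4.6 gap0.0005
t11.32 x0.0002 y-0.0165 z0.0453 | F x-0.9 y1.8 z4.4 gap-0.0001
t11.62 x0.0001 y-0.0149 z0.0453 | F x0.6 y0.3 z5.1 gap0.0001
t11.93 x0.0001 y-0.0129 z0.0453 | F x0.3 y-0.0 z5.1 gap0.0001
t12.22 x0.0001 y-0.0108 z0.0453 | F x1.0 y-0.4 z4.3 gap-0.0002
t12.53 x0.0001 y-0.0088 z0.0453 | F x1.2 y0.5 z4.9 gap-0.0000
t12.82 x0.0000 y-0.0068 z0.0453 | F x1.2 y0.8 z5.1 gap0.0002
t13.12 x-0.0000 y-0.0051 z0.0453 | F x0.4 y-1.2 z5.0 gap-0.0002
t13.43 x-0.0000 y-0.0030 z0.0453 | F x0.7 y-2.8 z6.7 gap0.0000
t13.72 x-0.0001 y-0.0028 z0.0456 | F x-2.8 y-14.9 z6.2 gap0.0000
```

Run:
```python
from h import *
robot.movel(P(.0,.045),v=.03);robot.pause(.1);st()
p=robot.camera("side");b=p["pixels"][180:330,220:400]
cv2.imwrite("pics/crop2.png",cv2.resize(b,(720,600),interpolation=cv2.INTER_CUBIC))
for q in("button_top","push_plate","stage_front","stop_face"):
    for d in robot.mark_of(p,q)[:1]:
        e=np.array(d["at"])-C;print(q,round(d["conf"],2),np.round([e@X,e@Y,e[2]],4))
st()
```

```text
t14.07 x0.0000 y-0.0028 z0.0455 | F x-1.9 y-20.4 z5.5 gap0.0001
button_top 0.65 [ 0.0043 -0.0163  0.0451]
push_plate 0.72 [0.0054 0.011  0.086 ]
stage_front 0.96 [0.0025 0.079  0.04  ]
t14.32 x0.0000 y-0.0028 z0.0455 | F x-1.4 y-20.1 z6.3 gap0.0002
```

View pics/crop2.png

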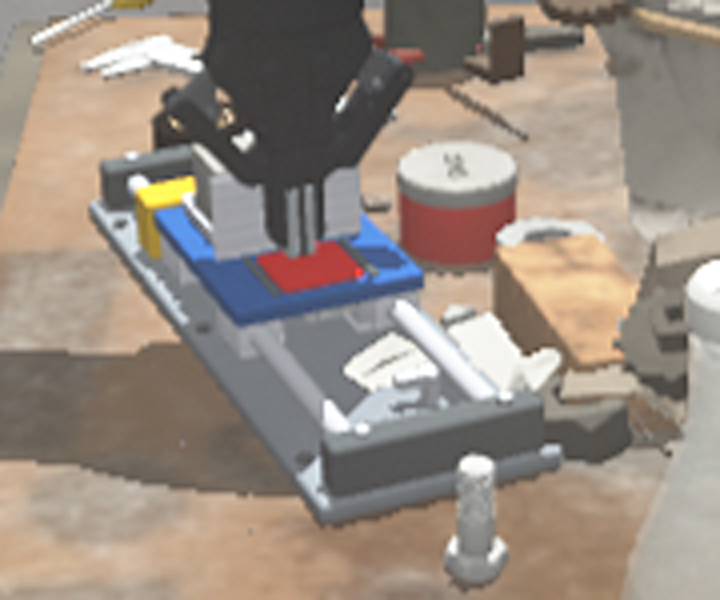

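The deck's front edge is at the yellow stop, around crop (160,210), and the button is still held down. The position held at y = -0.0028 while the force rose to 20 N, which fits the measured stop. Easing the push slightly, then lifting straight up.

Run:
```python
from h import *
robot.movel(P(-.0018,.045),v=.03);robot.pause(.1);st()
robot.movel(P(-.0018,.049),v=.04);st()
robot.movel(P(-.0018,.056),v=.04);st()
robot.movel(P(-.006,.066),v=.08);st()
robot.movel(P(-.006,.16),v=.15);st()
robot.movep(P(-.25,.25),Rt);st()
for n in("top","side"):
    p=robot.camera(n);cv2.imwrite(f"pics/{n}3.png",p["pixels"])
    for q in("button_top","stage_front","stop_face","steel_block","grease_tin","wood_block","bolt1","tape_1"):
        for d in robot.mark_of(p,q)[:3 if q=="steel_block" else 1]:
            e=np.array(d["at"])-C;print(n,q,round(d["conf"],2),np.round([e@X,e@Y,e[2]],4),np.round(d["at"],3))
a=cv2.imread("pics/top3.png")[170:320,220:400];b=cv2.imread("pics/side3.png")[180:330,220:400]
cv2.imwrite("pics/crop3.png",cv2.resize(cv2.hconcat([a,b]),(800,333),interpolation=cv2.INTER_CUBIC))
st()
```

```text
t14.68 x-0.0000 y-0.0029 z0.0453 | F x-0.3 y-8.2 z7.5 gap0.0000
t14.93 x-0.0001 y-0.0018 z0.0490 | F x0.2 y-3.9 z4.2 gap-0.0003
t15.25 x-0.0000 y-0.0018 z0.0559 | F x-0.6 y-3.6 z2.6 gap-0.0002
t15.53 x0.0002 y-0.0059 z0.0663 | F x1.6 y-0.7 z-0.1 gap0.0001
t16.31 x-0.0003 y-0.0056 z0.1593 | F x-0.3 y-0.1 z0.0 gap-0.0001
t17.32 x0.0005 y-0.2486 z0.2490 | F x0.2 y1.0 z-1.0 gap0.0001
top stage_front 0.86 [-0.0015  0.0841  0.0327] [0.458 0.117 0.033]
top stop_face 0.8 [0.0067 0.0828 0.0343] [0.466 0.119 0.034]
top steel_block 0.9 [-0.1148 -0.3239  0.0012] [ 0.498 -0.304  0.001]
top steel_block 0.85 [-0.2367 -0.2665 -0.004 ] [ 0.364 -0.294 -0.004]
top steel_block 0.49 [0.0061 0.0549 0.045 ] [0.475 0.093 0.045]
top grease_tin 0.88 [0.1189 0.0594 0.0025] [0.579 0.137 0.002]
top wood_block 0.65 [ 0.1107 -0.1034  0.0013] [ 0.63  -0.018  0.001]
top tape_1 0.74 [ 0.0353  0.2443 -0.0011] [ 0.435  0.28  -0.001]
side button_top 0.85 [ 0.004  -0.0167  0.0502] [0.499 0.025 0.05 ]
side stage_front 0.91 [0.0049 0.0807 0.0372] [0.465 0.116 0.037]
side steel_block 0.94 [-0.237 -0.264  0.004] [ 0.363 -0.292  0.004]
side steel_block 0.72 [-0.119  -0.3212  0.0012] [ 0.493 -0.303  0.001]
side steel_block 0.52 [0.0025 0.0555 0.0442] [0.472 0.092 0.044]
side grease_tin 0.79 [ 0.1165  0.0597 -0.0013] [ 0.577  0.137 -0.001]
side wood_block 0.72 [ 0.1123 -0.1047  0.0019] [ 0.632 -0.018  0.002]
side bolt1 0.85 [-0.0103 -0.2374  0.0016] [ 0.565 -0.186  0.002]
side tape_1 0.58 [ 0.0311  0.2462 -0.0034] [ 0.43   0.28  -0.003]
t18.23 x-0.0000 y-0.2500 z0.2500 | F x0.6 y-0.5 z1.0 gap-0.0001
```

View pics/crop3.png

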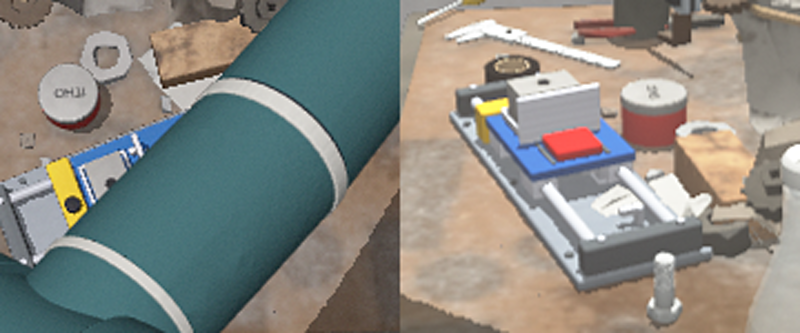

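Run:
```python
from h import *
p1=P(-.25,.25)
q=np.array(robot.read_state()["joint_positions"]);q[0]+=0.55;
import sys
robot.goto_joints(q.tolist());st();print(np.round(robot.read_state()["eef_pos"],2))
d={}
def redm(p,box):
    h=cv2.cvtColor(p["pixels"],cv2.COLOR_BGR2HSV);m=(((h[...,0]<8)|(h[...,0]>172))&(h[...,1]>150)&(h[...,2]>90)).astype(np.uint8)
    k=np.zeros_like(m);x0,y0,x1,y1=box;k[y0:y1,x0:x1]=m[y0:y1,x0:x1];M=cv2.moments(k,True);return M["m10"]/M["m00"],M["m01"]/M["m00"],M["m00"]
for n,b in(("top",(285,225,335,265)),("side",(278,230,318,256))):
    p=robot.camera(n);cv2.imwrite(f"pics/{n}4.png",p["pixels"]);r=redm(p,b);print(n,r)
    for z in(.052,.0485):
        e=ray(p,r[0],r[1],z)-C;print(z,e@X,e@Y)
    if n=="side":
        for t0,z in((-.1198,.052),(-.1198+.1015,.052),(-.1198+.1015,.0485),(-.1198+.103,.052)):print(t0,z,np.round(pix(p,P(t0,z)),2))
a=cv2.imread("pics/top4.png")[190:310,210:370];b=cv2.imread("pics/side4.png")[190:310,210:370]
cv2.imwrite("pics/crop4.png",cv2.resize(cv2.hconcat([a,b]),(800,300),interpolation=cv2.INTER_CUBIC))
```

```text
t19.48 x-0.2710 y-0.4384 z0.2498 | F x0.8 y0.8 z-0.6 gap0.0001
[ 0.39 -0.47  0.25]
top (298.3142857142857, 243.54920634920634, 315.0)
0.052 9.336542736163196e-05 -0.016757408292882726
0.0485 0.0007180997553651869 -0.01693282635939452
side (296.98604651162793, 243.70232558139534, 215.0)
0.052 -0.0007602565067705309 -0.024529069060561765
0.0485 0.0017801737446386159 -0.017767716447940566
-0.1198 0.052 [316.4  264.04]
-0.018299999999999997 0.052 [296.19 242.39]
-0.018299999999999997 0.0485 [296.25 243.98]
-0.01680000000000001 0.052 [295.91 242.1 ]
```

View pics/crop4.png

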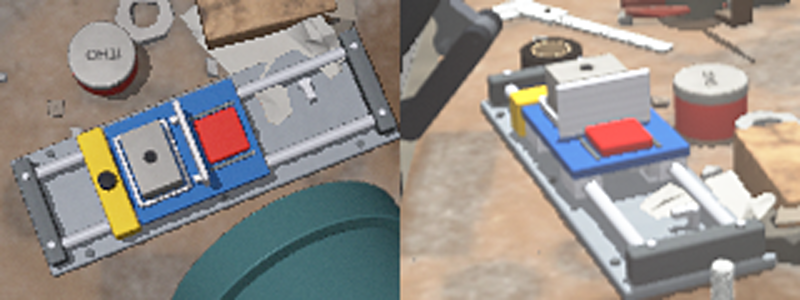

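The top view shows the deck flush with the yellow stop at crop (125,190), and the block seated between its fences at (150,160). The side view shows the red button standing proud at (618,135), and its pixel height fits "up" rather than half-caught. Handing in.

Run:
```python
from h import *
robot.job_done();st()
```

```text
the job is handed in; nothing more can be done
the job is handed in; nothing more can be done
```

I pressed the red button about 6.5 mm with the shut fingertips and pushed the stage about 103 mm along the rail. It met the end stop firmly: the position stopped changing while the push rose to 20 N. I then eased off, lifted straight up so the button could spring up, moved clear, and handed the job in at about 20 s. No verdict is reported, so the result below rests on my own checks.

**Last checks:**
- **Stage:** the top view shows it flush with the yellow stop. From the button's position, the front face is at 84.2 mm along the rail. The networks put the stop at 82 to 84 mm, which agrees within their error.
- **Button:** its pixel height in the side view fits fully up, about 1.6 px from the prediction against 2.3 px at the start. A half-caught button should read about 3.6 px. The network gave its height as 50 mm, 2 mm under the nominal 52 mm but within its 4 mm error.
- **Steel block:** it sits in its nest, about 29 mm behind the stage front, and looks level.
- **Bystanders:** the grease tin, wooden block, bolt and tape were all within a few mm of their first measurements.

**Disagreements:** the networks placed the button about 5 mm to one side of the rail axis. I trusted the colour measurement instead because it lay exactly on the axis. The button height in the side view is a difference of only 1 to 2 px, so that check is weaker than the others.

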